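Pull the drive cap off the ball spinner

TASK

The blue drive cap has to come off the ball spinner so the hub can be cleaned: with the red-handled puller, hook both feet under the cap's rim and pull it straight up until it pops off the hub. Carry it level on the puller to the black mat and set it down there gently, right way up, then draw the puller out sideways and leave it standing on its feet on the mat, clear of the cap. Move the cap only with the puller, never with the fingers, and leave the gauge, bevel tool, slug and inserts where they are.

Things in the scene. Friction and masses are not known exactly. Their poses are not given: they have to be found in the camera images.
- spinner: Counter-mounted ball spinner: round steel drip pan, 320 mm across; the rim stands 23 mm above the counter, the pan floor 8 mm. In its middle a shoulder (60 mm across, top 14 mm above the counter) carries the hub. A flat switch plate lies outside the pan towards the robot. Fixed. Origin: on the counter at the pan's centre, z up.
- hub (a point): On the hub's axis, at the top of the shoulder, 14 mm above the counter: where the cap's origin sits when the cap is home. The fixed hub, 39 mm in diameter and 27 mm tall with four spring-loaded detent balls, stands up from here inside the cap. Axes as the spinner's.
- cap: Blue mushroom-shaped push-on drive cap with a black rubber ring on top, round about its z, 0.2 to 0.4 kg, 54 mm tall. Hollow skirt, 56 mm outer diameter, 32 mm tall, under the wider rim. The hub's balls snap in a groove inside: it takes about 10 to 15 N straight up to pop it off, and it is free once raised 27 mm. Origin: centre of the skirt's lower edge, z up.
- rim (a point): Middle of the cap's rim (flange) in the plane of its flat underside, 32 mm above the cap's origin. The rim is 94 mm in diameter and 12 mm thick, and overhangs the skirt by 19 mm all round: the puller's feet go under it.
- puller: Steel yoke puller, an upside-down U, 0.32 kg, at first standing on the mat. Two flat feet run along its x, 94 mm long, 5 mm thick, from 34 to 62 mm either side of the middle along y; the 68 mm gap between is open at both ends. At each end of a foot, 43 to 47 mm from the middle, a lip rises 3 mm: the cap's rim must lie between the lips (10 mm play). Origin: centre of the feet's underside, z up.
- grip (a point): Centre of the puller's red grip, 88 mm above the puller's origin. The grip is 76 mm long along the puller's y, 20 mm wide along its x, 24 mm tall, on a crossbar between two legs 8 mm thick, 108 mm apart inside, 124 mm over all; below the grip the space between the legs is open. Axes as the puller's.
- mat: Black rubber cleaning mat with a thin grey border line, 280 mm along its x, 340 mm along its y, 6 mm thick. Fixed. Origin: centre of its underside, on the counter (the top is 6 mm up), z up.
- thumb_slug: Tan urethane thumb slug, a cylinder 37 mm in diameter and 76 mm tall standing near one long edge of the mat. Origin: centre of its underside. Leave it alone.
- insert0: Purple acrylic finger insert, a tube 26 mm in diameter and 34 mm tall standing near the mat's other long edge. Origin: centre of its underside. Leave it alone.
- insert1: The other purple finger insert, same as the first. Leave it alone.
- gauge: Aluminium slide gauge lying flat at the back of the counter, a beam 230 mm long (along its x) and 26 mm wide with an aluminium jaw at one end and a sliding steel jaw; its jaws reach 62 mm to its -y side. Origin: centre of the beam's underside. Leave it alone.
- bevel_tool: Bevel tool with a polished steel cone head and a black handle, 155 mm long along its x, 30 mm thick, lying at the back of the counter. Origin: underside, near the head end of the handle. Leave it alone.
Mind the look-alikes: they are no part of the job. Leave any pink look-alike of the puller alone.

How it is judged:
By the outcome, as a careful person would: the job done as asked, in the order asked, and still so for the second after the job is handed in, with the robot touching nothing.
It also fails if it takes over 72 s, if anything falls off the work surface, if the arm or the gripper's body presses on something with over 40 N, if the wrist force passes 120 N, or if a joint passes its speed limit or range.

ROBOT

A 6-joint arm with a two-finger parallel gripper is mounted at the origin on the work surface. World frame = base frame: x ahead of the robot, y to its left, z up, the work surface at z = 0. Lengths are in mm, angles in rad, forces in N, time in s.
With the tool pointing down it reaches from about 350 to 775 mm from the base axis. Payload 7.3 kg.
Tool frame: the origin (TCP) lies on the mounting face of the last link; the fingertips stand 178 mm ahead of it and the grasp point (between the pads) lies 159 mm ahead of it; z points along the fingers, y is the line along which they close (so a half turn about z gives the same grasp; the last joint's range is limited). The gripper opens to 92 mm and grips with 3 to 60 N. Pads are 19 mm wide; open, the fingers measure 130 mm over their backs; the gripper's body (75 mm by 190 mm) begins 47 mm behind the grasp point.
Start: joints at [1.128, 0.342, 1.524, -0, 1.275, -0.146], TCP at [153.52, 502.055, 404.741] pointing down, gripper open.
Joint ranges: [-2.53, 2.53], [-0.77, 2.02], [0.04, 2.7], [-1, 4.14], [0.28, 2.66], [-3.11, 3.11]. Speed limits (rad/s): [2.57, 2.57, 3.14, 3.14, 3.14, 3.14].

INTERFACE

Orientations are given as [roll, pitch, yaw] about the fixed x, y, z axes, in that order (R = Rz(yaw) Ry(pitch) Rx(roll)).
In Python, from plant import bot, vision gives the robot as it stands. The module is installed in compiled form; this text tells all that it offers.
- The arm moves only by the shell command python3 -m crank, which reads ROWS from standard input. ROWS is a JSON list of rows, 1 to 5 of them, each an object with the fields jaw (the finger opening in mm), sx, sy, sz (the shift in fractions of the full range, 1 being 750 mm), spin (a turn about the tool's z in normalised numbers (1 is 2 pi rad)); a field left out counts as zero (the opening has to be given); each row is the pose to reach, as a shift and turn from the pose commanded when the command began, along the tool's axes at that moment; what a row does not reach only later rows make up. A row lasts 1/8 s, in which the tool goes at most 62.5 mm and 0.188 rad, less where a joint would pass 70% of its speed; a pose out of reach is approached as far as the arm can. The fingers move at their own pace and stop on an object; the grip force is fixed at half the most. Time passes only in rows, so rows that do not move let the fingers close. It prints the time, the measured TCP pose, the force, the opening and the grip force at its end. A shift or turn number past 1, either way, is cut back to 1. Input that does not fit is refused with a message, and nothing moves.
- bot.get_obs(): the state, without advancing time (a new reading comes with each control period).
- vision.capture(name): name is "side" or "top" or "wrist"; returns a dict with "color" (480x640x3 uint8, red, green, blue), "K" (3x3 intrinsics, pixels), "k1" (the pictures are not rectified: a ray, as slopes to the right and down, at radius r is drawn at 1 + k1 r^2 times it, then the intrinsics apply), "R" (3x3) and "t" (3): a world point X has camera coordinates R X + t. Camera axes: x right, y down, z forward; pixel columns grow to the right and rows downward; lengths in mm; the calibration is good to about 2 mm. A picture is of the moment at which its call begins. There is no depth.
- bot.close_job(): hands the job in; it is judged then, once.
The state is a dict: "time": time; "joint_positions": joint angles; "dq": joint speeds; "tau": joint torques, N m; "tool_pos": TCP position; "tcp_rot": TCP orientation; "contact_force": force on the tool from outside, world axes, zero at the start; "moment": the same for the moment, N m; "grip_width": finger opening in mm; "finger_force": force on a finger pad.
Only numpy, scipy, OpenCV 4.12 (cv2) and the standard library are available. Lean on these libraries where they do the work, as an engineer would, in place of code of your own. Each camera call takes 0.05 s, during which the arm holds its last target. There are 200 camera calls.

## Working session

There is one attempt and no reset: what is moved stays moved. The work goes in short steps, Python scripts to look and compute and a shell command to move; the robot and the scene stay as the last step left them, time stands still between calls to the robot, and variables do not carry over. Pictures are saved under pics/ and viewed, at most 10 in all, crops included, and the job is handed in when it is done.

```bash
mkdir -p pics; cat > h.py <<'E'
import numpy as np, cv2
from plant import bot, vision
def cap(n,f):
    c=vision.capture(n); cv2.imwrite(f'pics/{f}.png',c['color'][...,::-1]); np.savez(f'pics/{f}.npz',**c); return c
def px(c,P):
    P=np.atleast_2d(P)@c['R'].T+c['t']; s=P[:,:2]/P[:,2:]; s=s*(1+c['k1']*(s**2).sum(1,keepdims=True))
    return s*[c['K'][0,0],c['K'][1,1]]+[c['K'][0,2],c['K'][1,2]]
def w(c,uv,z):
    uv=np.atleast_2d(np.float64(uv)); s=(uv-[c['K'][0,2],c['K'][1,2]])/[c['K'][0,0],c['K'][1,1]]; u=s.copy()
    for _ in range(20): u=s/(1+c['k1']*(u**2).sum(1,keepdims=True))
    d=np.c_[u,np.ones(len(u))]@c['R']; o=-c['R'].T@c['t']
    return o+d*((z-o[2])/d[:,2])[:,None]
E
python3 - <<'E'
from h import *
for n in ('top','side'):
    c=cap(n,n+'0'); print(n,c['K'].tolist(),c['k1'],(-c['R'].T@c['t']).round())
o=bot.get_obs(); print(o)
E
```

```text
top [[459.76031541054135, 0.0, 315.4098830283499], [0.0, 459.76031541054135, 240.78782212324987], [0.0, 0.0, 1.0]] 0.035461945715092126 [ 397.   12. 1036.]
side [[576.019547493873, 0.0, 318.8537187539976], [0.0, 576.019547493873, 240.05971397141207], [0.0, 0.0, 1.0]] -0.0828577231534038 [  96. -740.  728.]
{'time': 0.1, 'joint_positions': array([ 1.12801828e+00,  3.42648686e-01,  1.52490909e+00, -1.52337986e-05,
        1.27541370e+00, -1.45983578e-01]), 'dq': array([-0.00106138, -0.00182517, -0.00143669, -0.00082914,  0.00055321,
        0.00048189]), 'tau': array([ 1.48487128e-03, -4.32005918e+01, -2.44698393e+01,  7.19357212e-02,
        5.25782851e-02, -2.11548854e-05]), 'tool_pos': array([153.46029156, 501.94575153, 404.12089006]), 'tcp_rot': array([-3.14022638e+00, -1.86158418e-04,  2.84480250e+00]), 'contact_force': array([-0.65803495,  0.13584815, -0.44167468]), 'moment': array([0.05887893, 0.00378721, 0.03954075]), 'finger_force': 0.0, 'grip_width': 92.20983113980391}
```

View pics/top0.png

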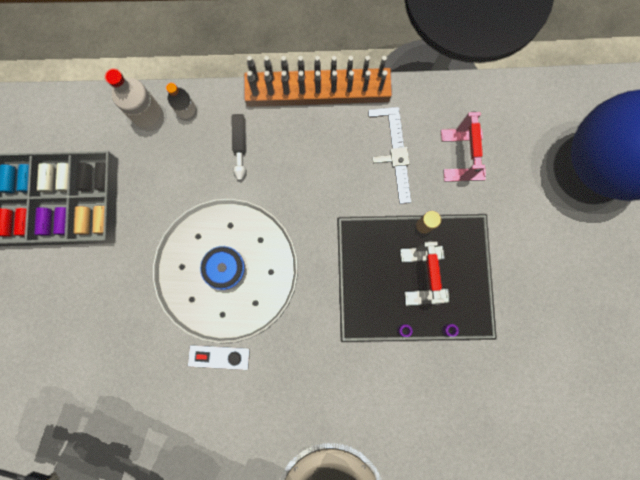

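View pics/side0.png

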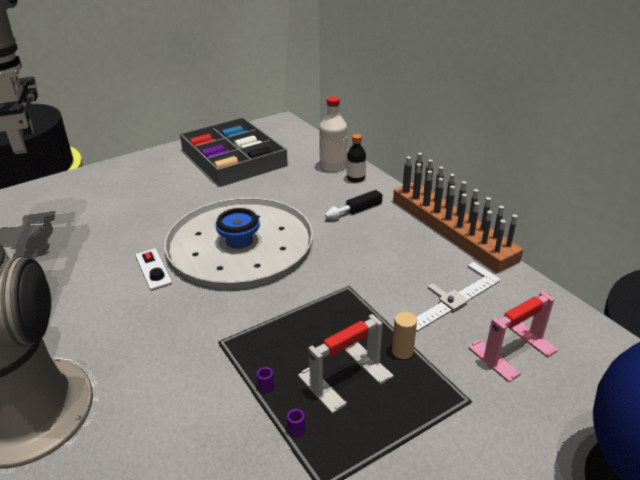

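The red-handled candidates are the puller at top px (428,277), steel with a red grip and standing on the mat, and the pink frame at (465,150), off the mat at the back. The first fits the description and the pink one is the look-alike. I'll confirm with a crop and fit poses.

```bash
cat > fit.py <<'E'
from h import *
from scipy.optimize import minimize
S=8
def hull(c,P): return cv2.convexHull(np.float32(px(c,P)))
def mask(c,test,roi):
    hsv=cv2.cvtColor(c['color'],cv2.COLOR_RGB2HSV); m=test(hsv).astype(np.uint8)
    z=np.zeros_like(m); a,b,e,f=roi; z[b:f,a:e]=m[b:f,a:e]
    n,l,s,_=cv2.connectedComponentsWithStats(z); return np.uint8(l==1+np.argmax(s[1:,4]))
def hm(c,m): # filled convex hull of a mask, pixel edges
    pts=cv2.findNonZero(m)[:,0].astype(float); return np.float32(cv2.convexHull(np.float32(np.concatenate([pts+d for d in ([-.4,-.4],[.4,-.4],[-.4,.4],[.4,.4])]))))
def iou(A,B):
    i=cv2.intersectConvexConvex(A,B)[0]; return i/(cv2.contourArea(A)+cv2.contourArea(B)-i)
def fit(model,obs,x0,step):
    f=lambda p:-sum(iou(hull(c,model(p)),H) for c,H in obs)
    r=minimize(f,x0,method='Nelder-Mead',options=dict(initial_simplex=[x0]+[np.add(x0,np.eye(len(x0))[i]*step[i]) for i in range(len(x0))],xatol=.01,fatol=1e-5))
    return r.x,-r.fun/len(obs)
def box(p,z,L=38,W=10,h=12): # x,y,yaw of puller x axis
    x,y,a=p; c,s=np.cos(a),np.sin(a)
    return [[x+c*i*W-s*j*L,y+s*i*W+c*j*L,z+k*h] for i in(-1,1) for j in(-1,1) for k in(-1,1)]
def cyl(x,y,r,z0,z1):
    t=np.linspace(0,2*np.pi,72); return np.concatenate([np.c_[x+r*np.cos(t),y+r*np.sin(t),0*t+z] for z in(z0,z1)])
red=lambda h:((h[...,0]<6)|(h[...,0]>174))&(h[...,1]>190)&(h[...,2]>70)
blue=lambda h:(h[...,0]>100)&(h[...,0]<125)&(h[...,1]>120)&(h[...,2]>50)
E
python3 - <<'E'
from fit import *
T=dict(np.load('pics/top0.npz'));D=dict(np.load('pics/side0.npz'))
mt=mask(T,red,(400,235,460,310)); ms=mask(D,red,(310,310,390,365))
print(mt.sum(),ms.sum())
for obs in ([(T,hm(T,mt))],[(D,hm(D,ms))],[(T,hm(T,mt)),(D,hm(D,ms))]):
    print('grip',fit(lambda p:box(p,94),obs,[300,-230,1.6],[10,10,.1]))
ct=mask(T,blue,(190,240,255,300))
print('cap',ct.sum(),fit(lambda p:cyl(p[0],p[1],47,46,58),[(T,hm(T,ct))],[335,210],[10,10]))
H=hull(T,cyl(0,0,1,0,1))
im=T['color'][...,::-1][230:310,385:465]; cs=D['color'][...,::-1][300:420,280:440]
cv2.imwrite('pics/crop1.png',np.hstack([cv2.resize(im,(400,400),interpolation=3),cv2.resize(cs,(400,300),interpolation=3)[:].copy() if 0 else cv2.resize(cs,(400,400),interpolation=3)]))
print('mat',w(T,[[338,216],[486,214],[495,338],[342,341]],6).round(1).tolist())
print('feet TL ends',w(T,[[401,255],[406,300]],11).round(1))
print('slug top,ins',w(T,[[432,219]],76).round(),w(T,[[406,330],[452,330]],34).round())
print('pan',w(T,[[153,270],[297,270],[225,200],[225,341]],23).round())
E
```

```text
354 693
grip (array([ 300. , -230. ,    1.6]), np.float64(0.0))
grip (array([ 300. , -230. ,    1.6]), np.float64(0.0))
grip (array([ 300. , -230. ,    1.6]), np.float64(0.0))
cap 712 (array([335., 210.]), np.float64(0.0))
mat [[603.1, -38.2, 6.0], [597.5, -373.4, 6.0], [322.3, -369.7, 6.0], [324.1, -37.0, 6.0]]
feet TL ends [[ 509.  -175.6   11. ]
 [ 409.1 -181.    11. ]]
slug top,ins [[ 577. -233.   76.]] [[ 345. -173.   34.]
 [ 343. -270.   34.]]
pan [[491. 374.  23.]
 [481.  57.  23.]
 [644. 216.  23.]
 [333. 216.  23.]]
```

View pics/crop1.png

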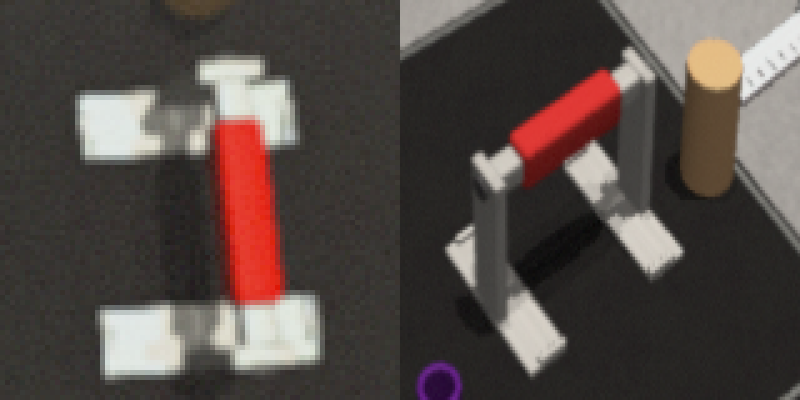

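The crop shows a steel yoke with a red grip. The top-view feet span about px (401..449, 249..305), and it stands on the mat, so this is the right puller. I'll refit with better starting values.

```bash
cat > m1.py <<'E'
from fit import *
T=dict(np.load('pics/top0.npz'));D=dict(np.load('pics/side0.npz'))
mt=mask(T,red,(400,235,460,310)); ms=mask(D,red,(310,310,390,365))
for obs in ([(T,hm(T,mt))],[(D,hm(D,ms))],[(T,hm(T,mt)),(D,hm(D,ms))]):
    print('grip',fit(lambda p:box(p,94),obs,[455,-225,1.6],[10,10,.1]))
ct=mask(T,blue,(190,240,255,300)); cs=mask(D,blue,(200,195,280,260))
P=lambda p:np.r_[cyl(p[0],p[1],47,46,58),cyl(p[0],p[1],28,20,46)]
for obs in ([(T,hm(T,ct))],[(D,hm(D,cs))]): print('cap',fit(P,obs,[485,210],[10,10]))
# feet on the mat: bright pixels, outer corners
hsv=cv2.cvtColor(T['color'],cv2.COLOR_RGB2HSV)
m=mask(T,lambda h:(h[...,2]>0),(0,0,640,480))*0
g=((hsv[...,2]>150)&(hsv[...,1]<60)).astype(np.uint8); m[244:308,398:452]=g[244:308,398:452]
p=w(T,cv2.findNonZero(m)[:,0],11)[:,:2]; d=p[p[:,1]>-195]
for lo,hi in((380,455),(455,540)):
    q=d[(d[:,0]>lo)&(d[:,0]<hi)]; print('foot +y end: mean x',q[:,0].mean(),'y max',q[:,1].max(), 'x',q[:,0].min(),q[:,0].max())
E
python3 m1.py
```

```text
grip (array([ 465.21311456, -224.14961169,    1.63442905]), np.float64(0.7952337158720584))
grip (array([ 467.81961706, -222.46047661,    1.69860217]), np.float64(0.8145518724325889))
grip (array([ 465.2614892 , -224.26442088,    1.64431649]), np.float64(0.7969158238803788))
cap (array([501.97621876, 215.66784392]), np.float64(0.5140402974196476))
cap (array([489.89101055, 209.7188856 ]), np.float64(0.7226356810035416))
foot +y end: mean x 413.36166338607535 y max -179.56673756260628 x 399.99060370755063 426.61622921184113
foot +y end: mean x 509.06783246698654 y max -175.50754339282798 x 495.0148118591908 522.5665683824632
```

```bash
python3 - <<'E'
from fit import *
T=dict(np.load('pics/top0.npz'));D=dict(np.load('pics/side0.npz'))
def ov(c,x0,y0,s,sets,k=8):
    im=cv2.resize(c['color'][y0:y0+s,x0:x0+s,::-1],(s*k,s*k),interpolation=cv2.INTER_NEAREST)
    for P,col in sets: cv2.polylines(im,[np.int32((hull(c,P)[:,0]+.5-[x0,y0])*k)],True,col,1)
    return cv2.resize(im,(390,390))
X,Y=490,214
s=[(cyl(X,Y,47,46,58),(0,255,0)),(cyl(X,Y,28,14,46),(0,255,255)),(cyl(X,Y,30,14,14.1),(255,0,255))]
b=[(box([464,-224,1.63],94),(0,255,0))]
cv2.imwrite('pics/ov.png',np.vstack([np.hstack([ov(T,188,234,70,s),ov(D,200,190,80,s)])]))
cv2.imwrite('pics/ov2.png',np.hstack([ov(T,395,240,70,b),ov(D,305,300,80,b)]))
E
```

```text
(no output)
```

View pics/ov.png

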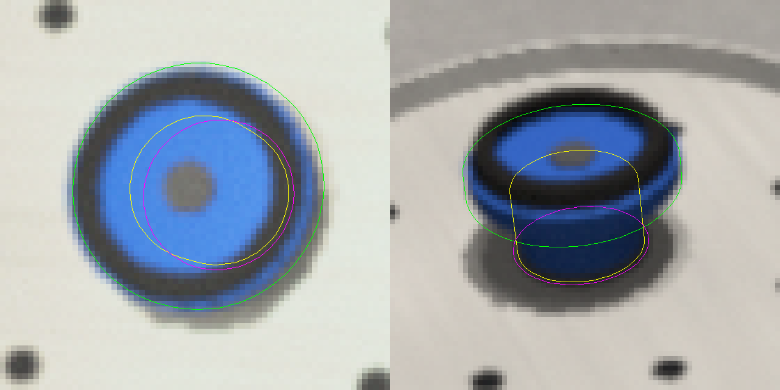

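The model overlay on the cap (centre about top px 222,268) shows it roughly 2–3 mm further to +y than I assumed, so the cap is at about (490, 215.5). Next I move toward the puller.

Careful with the scale: shifts go in shares of 750 mm and turns go in shares of 2 pi rad. That gives: -420 mm / 750 = -0.56, -100 mm / 750 = -0.1333.

```bash
cat > go.py <<'E'
import sys; from h import *
from scipy.spatial.transform import Rotation as Ro
# usage: go.py x y z(of grasp point) yaw -> shift in tool axes
x,y,z,a=map(float,sys.argv[1:]); o=bot.get_obs(); R=Ro.from_euler('xyz',o['tcp_rot'])
d=R.inv().apply(np.array([x,y,z+159])-o['tool_pos']); t=-(a-o['tcp_rot'][2]+np.pi)%(2*np.pi); t=(-(a-o['tcp_rot'][2])+np.pi)%(2*np.pi)-np.pi
print('shift',d.round(1),'turn',round(t,3),'t',o['time'],'F',o['contact_force'].round(1),'q6',o['joint_positions'][5].round(2))
E
echo '[{"jaw": 92, "sx": -0.1333, "sy": -0.0933}, {"jaw": 92, "sx": -0.2667, "sy": -0.1867}, {"jaw": 92, "sx": -0.3733, "sy": -0.2533}, {"jaw": 92, "sx": -0.4533, "sy": -0.32}, {"jaw": 92, "sx": -0.56, "sy": -0.3893}]' | python3 -m crank
echo '[{"jaw": 92, "sx": -0.1333, "sy": -0.0933}, {"jaw": 92, "sx": -0.1867, "sy": -0.1333}]' | python3 -m crank
python3 go.py 464 -224 200 3.2
```

```text
time: 0.72
tool_pos: [347.3, 254.6, 404.7]
tcp_rot: [3.141, -0.0, 2.845]
contact_force: [0.6, 1.3, 0.2]
grip_width: 91.6
finger_force: 0.0
time: 0.98
tool_pos: [423.7, 155.4, 404.6]
tcp_rot: [3.141, -0.0, 2.845]
contact_force: [0.9, 2.1, -0.8]
grip_width: 92.0
finger_force: 0.0
shift [-149.6 -351.1   45.5] turn -0.355 t 0.975 F [ 0.9  2.1 -0.8] q6 -1.09
```

Converted, -351 mm / 750 = -0.468, -230 mm / 750 = -0.3067, -0.355 rad / 6.2832 = -0.0565.

```bash
echo '[{"jaw": 92, "sx": -0.0333, "sy": -0.076, "spin": -0.0159}, {"jaw": 92, "sx": -0.0667, "sy": -0.1533, "spin": -0.0318}, {"jaw": 92, "sx": -0.1, "sy": -0.2293, "spin": -0.0565}, {"jaw": 92, "sx": -0.1333, "sy": -0.3067, "sz": 0.0267, "spin": -0.0565}, {"jaw": 92, "sx": -0.2, "sy": -0.468, "sz": 0.06, "spin": -0.0565}]' | python3 -m crank
python3 go.py 464 -224 200 3.2
python3 - <<'E'
from h import *
cap('wrist','wr0')
E
```

```text
time: 1.6
tool_pos: [455.9, -147.4, 374.2]
tcp_rot: [3.141, -0.0, -3.083]
contact_force: [0.4, 0.1, 0.5]
grip_width: 92.0
finger_force: 0.0
shift [ -3.6 -77.   15.1] turn -0.0 t 1.6 F [0.4 0.1 0.5] q6 -2.1
```

Converted, -77 mm / 750 = -0.1027, -50 mm / 750 = -0.0667.

```bash
echo '[{"jaw": 92, "sx": -0.0027, "sy": -0.0667, "sz": 0.0133}, {"jaw": 92, "sx": -0.0053, "sy": -0.1027, "sz": 0.02}, {"jaw": 92, "sx": -0.0053, "sy": -0.1027, "sz": 0.02}]' | python3 -m crank
python3 go.py 464 -224 94 3.2
python3 - <<'E'
from fit import *
c=cap('wrist','wr1'); m=mask(c,red,(0,0,640,480)); print(m.sum(),cv2.boundingRect(m))
H=hm(c,m)
for z in(94,):print(fit(lambda p:box(p,z),[(c,H)],[464,-224,1.63],[5,5,.05]))
im=c['color'][...,::-1].copy()
cv2.polylines(im,[np.int32(hull(c,box([464,-224,1.63],94)))],True,(0,255,0),1)
cv2.imwrite('pics/wr1o.png',im)
E
```

```text
time: 2.02
tool_pos: [464.6, -223.3, 359.0]
tcp_rot: [3.141, -0.001, -3.086]
contact_force: [0.0, -0.3, 0.9]
grip_width: 92.0
finger_force: 0.0
shift [  0.5  -0.7 106. ] turn -0.003 t 2.025 F [ 0.  -0.3  0.9] q6 -2.22
1978 (302, 198, 34, 116)
(array([ 467.13081399, -223.59096712,    1.61709956]), np.float64(0.9192109892529479))
```

View pics/wr1o.png

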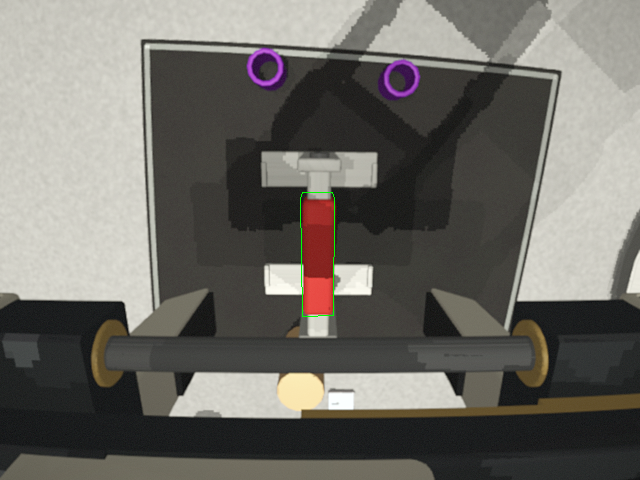

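The wrist view shows the red grip at about px (318,256), centred between the fingers, with its model 1–2 mm off. I'll descend and grip it.

Converted, 106 mm / 750 = 0.1413, -1.5 mm / 750 = -0.002.

```bash
echo '[{"jaw": 92, "sx": -0.002, "sz": 0.0667}, {"jaw": 92, "sx": -0.002, "sz": 0.1133}, {"jaw": 92, "sx": -0.002, "sz": 0.1333}, {"jaw": 92, "sx": -0.002, "sz": 0.1413}, {"jaw": 92, "sx": -0.002, "sz": 0.1413}]' | python3 -m crank
echo '[{"jaw": 10}, {"jaw": 10}, {"jaw": 10}, {"jaw": 10}, {"jaw": 10}]' | python3 -m crank
echo '[{"jaw": 10}, {"jaw": 10}, {"jaw": 10, "sz": -0.0067}, {"jaw": 10, "sz": -0.0133}, {"jaw": 10, "sz": -0.0133}]' | python3 -m crank
```

```text
time: 2.7
tool_pos: [466.5, -221.8, 254.7]
tcp_rot: [-3.141, 0.001, -3.083]
contact_force: [-0.4, 0.5, -0.8]
grip_width: 91.8
finger_force: 0.0
time: 3.32
tool_pos: [466.2, -222.0, 253.9]
tcp_rot: [3.142, 0.0, -3.083]
contact_force: [1.0, 0.8, -0.6]
grip_width: 46.6
finger_force: 0.0
time: 3.95
tool_pos: [466.2, -222.0, 264.2]
tcp_rot: [-3.141, 0.0, -3.083]
contact_force: [0.5, 0.4, -3.5]
grip_width: 19.9
finger_force: 30.0
```

Converted, -40 mm / 750 = -0.0533, -20 mm / 750 = -0.0267.

```bash
echo '[{"jaw": 10, "sz": -0.0267}, {"jaw": 10, "sz": -0.0533}, {"jaw": 10, "sz": -0.0533}]' | python3 -m crank
python3 go.py 490 95 144 3.1416
```

```text
time: 4.32
tool_pos: [466.5, -222.2, 304.9]
tcp_rot: [-3.14, 0.002, -3.083]
contact_force: [0.5, 0.4, -2.8]
grip_width: 19.7
finger_force: 30.0
shift [-41.9 315.3   1.5] turn 0.058 t 4.325 F [ 0.5  0.4 -2.8] q6 -2.22
```

Converted, 280 mm / 750 = 0.3733, 220 mm / 750 = 0.2933, 0.058 rad / 6.2832 = 0.0092.

```bash
echo '[{"jaw": 10, "sx": -0.0067, "sy": 0.0533, "spin": 0.0016}, {"jaw": 10, "sx": -0.0173, "sy": 0.1333, "spin": 0.0032}, {"jaw": 10, "sx": -0.028, "sy": 0.2133, "spin": 0.0048}, {"jaw": 10, "sx": -0.0387, "sy": 0.2933, "spin": 0.0064}, {"jaw": 10, "sx": -0.0493, "sy": 0.3733, "spin": 0.0092}]' | python3 -m crank
echo '[{"jaw": 10, "sx": -0.0027, "sy": 0.02}, {"jaw": 10, "sx": -0.0067, "sy": 0.0467}, {"jaw": 10, "sx": -0.0067, "sy": 0.0467}, {"jaw": 10, "sx": -0.0067, "sy": 0.0467}]' | python3 -m crank
python3 go.py 490 95 144 3.1416
cat > pul.py <<'E'
from fit import *
import sys
n=sys.argv[1]; o=bot.get_obs(); T=cap('top','t'+n);D=cap('side','s'+n); x,y=o['tool_pos'][:2]; z=o['tool_pos'][2]-159; a=o['tcp_rot'][2]%(2*np.pi)-np.pi/2
obs=[]
for c in (T,D):
    u,v=px(c,[x,y,z])[0].astype(int); m=mask(c,red,(u-40,v-40,u+40,v+40)); obs.append((c,hm(c,m)))
for ob in([obs[0]],[obs[1]],obs):
  if len(ob)==1: print(fit(lambda p:box(p,z-2),ob,[x,y,a],[4,4,.05]))
  else: print(fit(lambda p:box(p[:3],p[3]),ob,[x,y,a,z-2],[4,4,.05,4]))
print('tool',x,y,a,z)
# overlay of puller model with grip centre G and cap at C
def ov(c,P0,s,sets,k=8):
    x0,y0=(px(c,P0)[0]-s/2).astype(int); im=cv2.resize(c['color'][y0:y0+s,x0:x0+s,::-1],None,fx=k,fy=k,interpolation=cv2.INTER_NEAREST)
    for P,col in sets: cv2.polylines(im,[np.int32((hull(c,P)[:,0]+.5-[x0,y0])*k)],True,col,1)
    return cv2.resize(im,(400,400))
def feet(x,y,a,z):
    c,s=np.cos(a),np.sin(a); return [np.array([[x+c*i-s*j*e,y+s*i+c*j*e,z+k] for i in(-47,47) for j in(34,62) for k in(0,5)]) for e in(-1,1)]
G=[x,y,a,z-float(sys.argv[2])]; X,Y=490,215.5
S=[(f,(0,255,0)) for f in feet(x,y,a,G[3]-88)]+[(box(G[:3],G[3]),(0,255,0)),(cyl(X,Y,47,46,58),(0,255,255)),(cyl(X,Y,28,14,46),(0,0,255))]
mid=[490,155,60]; cv2.imwrite(f'pics/o{n}.png',np.hstack([ov(T,mid,120,S),ov(D,mid,160,S)]))
E
python3 pul.py a 2
```

```text
time: 4.95
tool_pos: [486.5, 61.5, 302.9]
tcp_rot: [3.142, -0.001, 3.141]
contact_force: [1.5, -0.9, -3.7]
grip_width: 19.5
finger_force: 30.0
time: 5.45
tool_pos: [491.7, 93.8, 303.3]
tcp_rot: [-3.141, -0.001, 3.141]
contact_force: [0.4, 0.4, -2.5]
grip_width: 19.8
finger_force: 30.0
shift [1.7 1.2 0.4] turn -0.0 t 5.45 F [ 0.4  0.4 -2.5] q6 -1.53Traceback (most recent call last):
  File "pul.py", line 6, in <module>
    u,v=px(c,[x,y,z])[0].astype(int); m=mask(c,red,(u-40,v-40,u+40,v+40)); obs.append((c,hm(c,m)))
                                        ~~~~^^^^^^^^^^^^^^^^^^^^^^^^^^^^^
  File "fit.py", line 8, in mask
    n,l,s,_=cv2.connectedComponentsWithStats(z); return np.uint8(l==1+np.argmax(s[1:,4]))
                                                                      ~~~~~~~~~^^^^^^^^^
    return _wrapfunc(a, 'argmax', axis=axis, out=out, **kwds)
    return bound(*args, **kwds)
ValueError: attempt to get argmax of an empty sequence
```

```bash
python3 - <<'E'
s=open('pul.py').read()
i=s.index('obs=[]'); j=s.index('# overlay'); open('pul.py','w').write(s[:i]+"print('tool',x,y,a,z)\n"+s[j:])
E
python3 pul.py a 2
```

```text
tool 491.80340053364887 93.68505829512873 1.5698179512435626 144.63312630882552
```

View pics/oa.png

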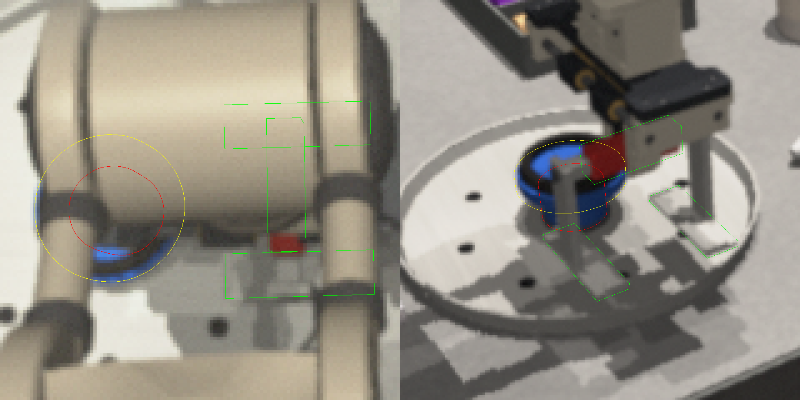

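The overlay agrees with the real feet to within about 2 mm in the side view (feet at px 545–630 and 650–740), so the puller geometry is confirmed. I'll lower it to slide height, then slide in.

Converted, 23 mm / 750 = 0.0307, 12 mm / 750 = 0.016.

```bash
echo '[{"jaw": 10, "sx": 0.002, "sz": 0.016}, {"jaw": 10, "sx": 0.002, "sz": 0.0307}, {"jaw": 10, "sx": 0.002, "sz": 0.0307}]' | python3 -m crank
echo '[{"jaw": 10, "sy": 0.0267}, {"jaw": 10, "sy": 0.0533}, {"jaw": 10, "sy": 0.0667}, {"jaw": 10, "sy": 0.0733}, {"jaw": 10, "sy": 0.0733}]' | python3 -m crank
python3 go.py 490 215.5 121 3.1416; python3 pul.py b 2
```

```text
time: 6.02
tool_pos: [489.9, 94.6, 279.5]
tcp_rot: [-3.142, -0.003, -3.141]
contact_force: [-0.3, -0.1, -3.3]
grip_width: 20.0
finger_force: 30.0
time: 6.65
tool_pos: [490.3, 149.7, 280.9]
tcp_rot: [-3.141, 0.0, -3.141]
contact_force: [0.2, -0.7, -3.0]
grip_width: 19.9
finger_force: 30.0
shift [ 0.3 65.8  0.9] turn 0.001 t 6.65 F [ 0.2 -0.7 -3. ] q6 -1.42
tool 490.336831645373 149.65517956346238 1.5714119011547014 121.86348368764345
```

View pics/ob.png

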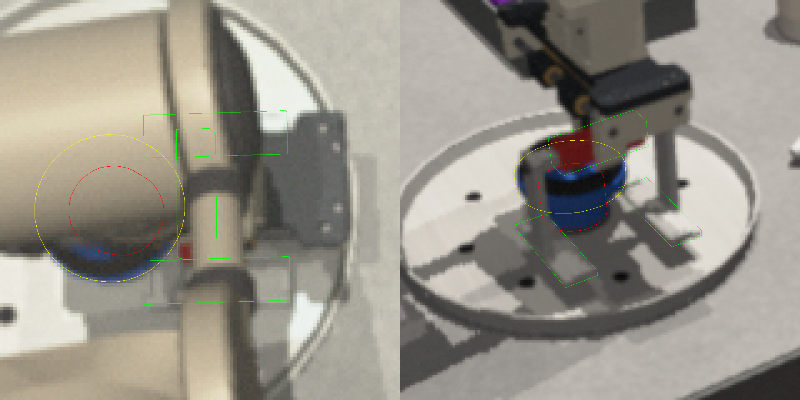

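The side view shows the feet (near one at px 520–597, 210–285) straddling the skirt below the rim. I'll slide home.

Converted, 30 mm / 750 = 0.04, 15 mm / 750 = 0.02.

```bash
echo '[{"jaw": 10, "sy": 0.02}, {"jaw": 10, "sy": 0.04}, {"jaw": 10, "sy": 0.04}]' | python3 -m crank; echo '[{"jaw": 10, "sy": 0.016}, {"jaw": 10, "sy": 0.0333}, {"jaw": 10, "sy": 0.0473}, {"jaw": 10, "sy": 0.0473}]' | python3 -m crank
python3 go.py 490 215.5 121 3.1416; python3 pul.py c 2
```

```text
time: 7.12
tool_pos: [490.2, 181.0, 280.8]
tcp_rot: [3.141, 0.0, -3.139]
contact_force: [-0.5, 0.4, -3.3]
grip_width: 19.9
finger_force: 30.0
time: 7.62
tool_pos: [490.2, 216.1, 280.8]
tcp_rot: [3.141, 0.0, -3.14]
contact_force: [-0.2, -0.4, -3.2]
grip_width: 19.9
finger_force: 30.0
shift [ 0.2 -0.6  0.8] turn 0.002 t 7.625 F [-0.2 -0.4 -3.2] q6 -1.3
tool 490.2018246949009 216.0660934375289 1.5723968976830123 121.83602173775654
```

View pics/oc.png

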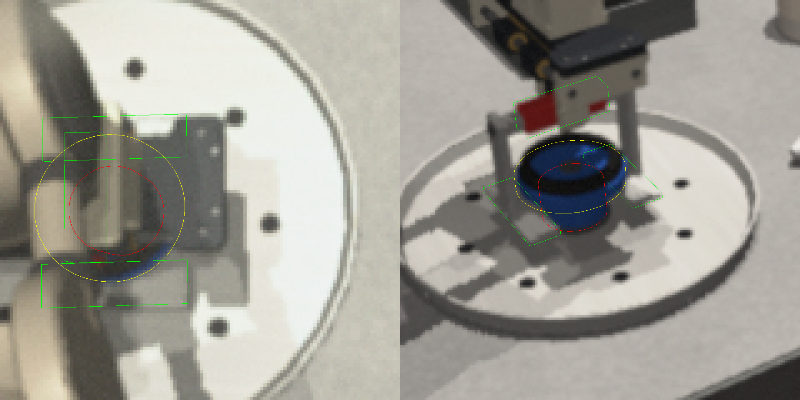

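The feet are centred under the rim (side px about 490–660, 180–245) with no contact force. Now I pull straight up.

Converted, -11 mm / 750 = -0.0147, -10 mm / 750 = -0.0133.

```bash
echo '[{"jaw": 10, "sy": -0.0007, "sz": -0.0053}, {"jaw": 10, "sy": -0.0007, "sz": -0.0107}, {"jaw": 10, "sy": -0.0007, "sz": -0.012}, {"jaw": 10, "sy": -0.0007, "sz": -0.0133}, {"jaw": 10, "sy": -0.0007, "sz": -0.0147}]' | python3 -m crank; echo '[{"jaw": 10, "sz": -0.0013}, {"jaw": 10, "sz": -0.0027}, {"jaw": 10, "sz": -0.004}, {"jaw": 10, "sz": -0.0053}, {"jaw": 10, "sz": -0.0067}]' | python3 -m crank; echo '[{"jaw": 10, "sz": -0.0027}, {"jaw": 10, "sz": -0.0053}, {"jaw": 10, "sz": -0.008}, {"jaw": 10, "sz": -0.0107}, {"jaw": 10, "sz": -0.0133}]' | python3 -m crank
```

```text
time: 8.35
tool_pos: [490.2, 214.5, 291.4]
tcp_rot: [-3.141, -0.001, -3.141]
contact_force: [1.7, -0.3, -10.0]
grip_width: 19.7
finger_force: 30.0
time: 8.98
tool_pos: [490.3, 214.7, 297.4]
tcp_rot: [3.141, 0.001, -3.141]
contact_force: [0.1, 0.1, -8.2]
grip_width: 19.5
finger_force: 30.0
time: 9.6
tool_pos: [490.5, 214.8, 307.7]
tcp_rot: [3.141, 0.001, -3.141]
contact_force: [-0.1, 0.0, -3.7]
grip_width: 19.9
finger_force: 30.0
```

Converted, -20 mm / 750 = -0.0267, -15 mm / 750 = -0.02.

```bash
echo '[{"jaw": 10, "sz": -0.0067}, {"jaw": 10, "sz": -0.0133}, {"jaw": 10, "sz": -0.02}, {"jaw": 10, "sz": -0.0267}, {"jaw": 10, "sz": -0.0267}]' | python3 -m crank; sed -i 's/^mid=\[490,155,60\]/mid=[x,y,z-60]/' pul.py; python3 pul.py d 2
```

```text
time: 10.22
tool_pos: [490.4, 214.7, 327.4]
tcp_rot: [3.141, 0.001, -3.141]
contact_force: [0.3, 0.6, -5.5]
grip_width: 19.6
finger_force: 30.0
tool 490.41744305287193 214.68352581639348 1.5709832519023226 168.4015105387653
```

View pics/od.png

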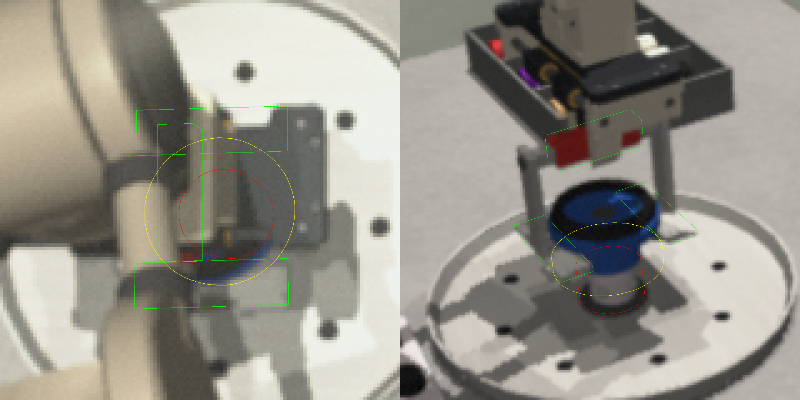

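The cap is off the hub (steel hub bare at side px 610,290) and sits level on both feet. I'll carry it to the mat with smooth ramps.

Converted, -20 mm / 750 = -0.0267, -18 mm / 750 = -0.024.

```bash
echo '[{"jaw": 10, "sz": -0.0067}, {"jaw": 10, "sz": -0.016}, {"jaw": 10, "sz": -0.024}, {"jaw": 10, "sz": -0.0267}, {"jaw": 10, "sz": -0.0267}]' | python3 -m crank | head -2
echo '[{"jaw": 10, "sy": -0.0067}, {"jaw": 10, "sx": 0.0013, "sy": -0.0213}, {"jaw": 10, "sx": 0.004, "sy": -0.0453}, {"jaw": 10, "sx": 0.0067, "sy": -0.0773}, {"jaw": 10, "sx": 0.0093, "sy": -0.1133}]' | python3 -m crank|head -2
echo '[{"jaw": 10, "sx": 0.0027, "sy": -0.0373}, {"jaw": 10, "sx": 0.0067, "sy": -0.0747}, {"jaw": 10, "sx": 0.0093, "sy": -0.112}, {"jaw": 10, "sx": 0.012, "sy": -0.1493}, {"jaw": 10, "sx": 0.0147, "sy": -0.1867}]' | python3 -m crank|head -2
echo '[{"jaw": 10, "sx": 0.004, "sy": -0.0347}, {"jaw": 10, "sx": 0.008, "sy": -0.0667}, {"jaw": 10, "sx": 0.0107, "sy": -0.096}, {"jaw": 10, "sx": 0.012, "sy": -0.1173}, {"jaw": 10, "sx": 0.012, "sy": -0.1307}]' | python3 -m crank
python3 go.py 463 -120 188 3.1416
```

```text
time: 10.95
tool_pos: [490.3, 214.7, 347.1]
time: 11.58
tool_pos: [483.0, 128.0, 346.9]
time: 12.2
tool_pos: [471.7, -12.2, 347.0]
time: 12.82
tool_pos: [463.0, -109.4, 346.9]
tcp_rot: [3.142, 0.0, 3.141]
contact_force: [0.6, 0.5, -4.9]
grip_width: 20.1
finger_force: 30.0
shift [  0.  -10.6  -0.1] turn -0.001 t 12.825 F [ 0.6  0.5 -4.9] q6 -1.96
```

Converted, 55 mm / 750 = 0.0733, 50 mm / 750 = 0.0667.

```bash
echo '[{"jaw": 10, "sy": -0.0053, "sz": 0.0107}, {"jaw": 10, "sy": -0.0107, "sz": 0.0293}, {"jaw": 10, "sy": -0.0133, "sz": 0.0507}, {"jaw": 10, "sy": -0.0133, "sz": 0.0667}, {"jaw": 10, "sy": -0.0133, "sz": 0.0733}]' | python3 -m crank
echo '[{"jaw": 10, "sz": 0.0013}, {"jaw": 10, "sz": 0.0027}, {"jaw": 10, "sz": 0.004}, {"jaw": 10, "sz": 0.0053}, {"jaw": 10, "sz": 0.0067}]' | python3 -m crank
echo '[{"jaw": 10, "sz": 0.0013}, {"jaw": 10, "sz": 0.0027}, {"jaw": 10, "sz": 0.004}, {"jaw": 10, "sz": 0.0053}, {"jaw": 10, "sz": 0.0067}]' | python3 -m crank
echo '[{"jaw": 10, "sz": 0.0013}, {"jaw": 10, "sz": 0.0027}, {"jaw": 10, "sz": 0.004}, {"jaw": 10, "sz": 0.0053}, {"jaw": 10, "sz": 0.0067}]' | python3 -m crank
```

```text
time: 13.45
tool_pos: [463.2, -117.9, 290.7]
tcp_rot: [3.141, -0.002, -3.141]
contact_force: [0.1, -0.1, -5.2]
grip_width: 19.7
finger_force: 30.0
time: 14.08
tool_pos: [463.4, -118.4, 286.9]
tcp_rot: [-3.142, 0.0, -3.141]
contact_force: [0.5, -0.2, -6.1]
grip_width: 20.0
finger_force: 30.0
time: 14.7
tool_pos: [463.5, -118.4, 282.0]
tcp_rot: [-3.141, 0.001, -3.141]
contact_force: [0.0, -0.2, -2.8]
grip_width: 19.4
finger_force: 30.0
time: 15.32
tool_pos: [463.4, -118.3, 276.8]
tcp_rot: [3.142, 0.0, -3.141]
contact_force: [-0.3, -0.8, -2.8]
grip_width: 20.0
finger_force: 30.0
```

The cap touched down at TCP z of about 283 and the force fell to the puller's weight. I'll clear the lips and check before drawing out.

Converted, 8 mm / 750 = 0.0107, 6 mm / 750 = 0.008.

```bash
echo '[{"jaw": 10, "sz": 0.004}, {"jaw": 10, "sz": 0.008}, {"jaw": 10, "sz": 0.0107}, {"jaw": 10, "sz": 0.0107}]' | python3 -m crank; sed -i 's/X,Y=490,215.5/X,Y=463,-119/; s/47,46,58/47,38,50/; s/28,14,46/28,6,38/' pul.py; python3 pul.py e 2
```

```text
time: 15.82
tool_pos: [463.3, -118.3, 268.7]
tcp_rot: [3.141, -0.0, -3.141]
contact_force: [0.1, 0.5, -3.1]
grip_width: 19.9
finger_force: 30.0
tool 463.34035462250756 -118.32250448890919 1.5709704793452213 109.67124078413957
```

View pics/oe.png

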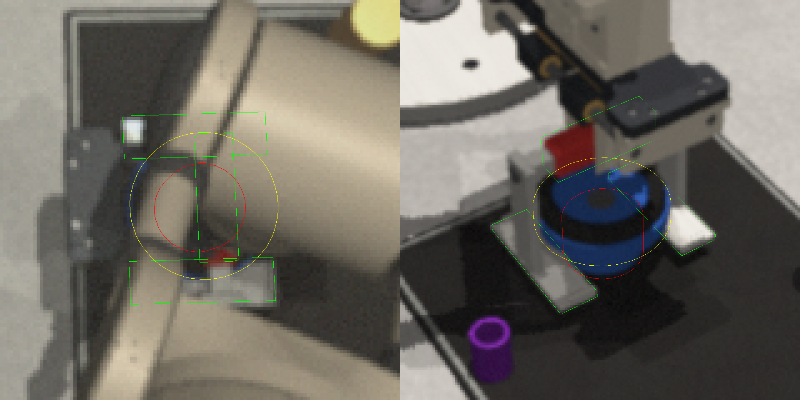

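The cap stands upright on the mat at side px about (605,215), with the feet free below the rim. Now I draw the puller out sideways.

Converted, -40 mm / 750 = -0.0533, -30 mm / 750 = -0.04.

```bash
echo '[{"jaw": 10, "sy": -0.0067}, {"jaw": 10, "sy": -0.016}, {"jaw": 10, "sy": -0.0267}, {"jaw": 10, "sy": -0.04}, {"jaw": 10, "sy": -0.0533}]' | python3 -m crank
echo '[{"jaw": 10, "sy": -0.016}, {"jaw": 10, "sy": -0.032}, {"jaw": 10, "sy": -0.048}, {"jaw": 10, "sy": -0.0667}, {"jaw": 10, "sy": -0.0853}]' | python3 -m crank
echo '[{"jaw": 10, "sy": -0.016}, {"jaw": 10, "sy": -0.0267}, {"jaw": 10, "sy": -0.0347}, {"jaw": 10, "sy": -0.0373, "sz": 0.008}, {"jaw": 10, "sy": -0.0373, "sz": 0.012}]' | python3 -m crank
echo '[{"jaw": 10, "sz": 0.0013}, {"jaw": 10, "sz": 0.0027}, {"jaw": 10, "sz": 0.0027}, {"jaw": 10, "sz": 0.0027}]' | python3 -m crank
```

```text
time: 16.55
tool_pos: [463.4, -159.2, 268.9]
tcp_rot: [-3.142, 0.0, 3.142]
contact_force: [-0.9, -0.4, -3.0]
grip_width: 19.8
finger_force: 30.0
time: 17.18
tool_pos: [463.4, -223.3, 268.8]
tcp_rot: [3.141, 0.0, -3.141]
contact_force: [-0.3, 0.2, -3.3]
grip_width: 19.7
finger_force: 30.0
time: 17.8
tool_pos: [463.3, -250.1, 259.3]
tcp_rot: [3.141, -0.001, -3.141]
contact_force: [-0.1, 0.4, -3.3]
grip_width: 20.1
finger_force: 30.0
time: 18.3
tool_pos: [463.5, -250.3, 258.0]
tcp_rot: [-3.142, 0.0, -3.141]
contact_force: [0.1, 0.5, -3.2]
grip_width: 19.7
finger_force: 30.0
```

Converted, 1 mm / 750 = 0.0013, 0.5 mm / 750 = 0.0007.

```bash
for i in 1 2; do echo '[{"jaw": 10, "sz": 0.0007}, {"jaw": 10, "sz": 0.0013}, {"jaw": 10, "sz": 0.0013}, {"jaw": 10, "sz": 0.0013}]' | python3 -m crank|grep -E 'pos|contact'; done
```

```text
tool_pos: [463.4, -250.3, 256.8]
contact_force: [-0.2, -0.8, -3.2]
tool_pos: [463.4, -250.3, 255.9]
contact_force: [-0.7, 0.1, -3.4]
```

Converted, 1 mm / 750 = 0.0013, 0.5 mm / 750 = 0.0007.

```bash
for i in 1 2; do echo '[{"jaw": 10, "sz": 0.0007}, {"jaw": 10, "sz": 0.0013}, {"jaw": 10, "sz": 0.0013}, {"jaw": 10, "sz": 0.0013}]' | python3 -m crank|grep -E 'pos|contact'; done
```

```text
tool_pos: [463.5, -250.4, 255.6]
contact_force: [-2.1, 0.1, 5.1]
tool_pos: [463.4, -250.4, 255.5]
contact_force: [-4.5, 2.0, 14.0]
```

Contact with the mat is made. I'll ease off, open, and retreat upward.

Converted, -1.2 mm / 750 = -0.0016, -0.7 mm / 750 = -0.0009.

```bash
echo '[{"jaw": 10, "sz": -0.0009}, {"jaw": 10, "sz": -0.0016}, {"jaw": 10, "sz": -0.0016}]' | python3 -m crank|grep -E 'pos|contact'
echo '[{"jaw": 92}, {"jaw": 92}, {"jaw": 92}, {"jaw": 92}, {"jaw": 92}]' | python3 -m crank; echo '[{"jaw": 92}, {"jaw": 92}, {"jaw": 92}, {"jaw": 92}, {"jaw": 92}]' | python3 -m crank
```

```text
tool_pos: [463.5, -250.4, 255.6]
contact_force: [-1.8, 0.1, 6.3]
time: 21.3
tool_pos: [463.4, -250.3, 255.0]
tcp_rot: [3.141, -0.0, -3.141]
contact_force: [-0.7, 0.3, 0.0]
grip_width: 65.0
finger_force: 0.0
time: 21.92
tool_pos: [463.4, -250.3, 255.1]
tcp_rot: [3.142, 0.0, -3.141]
contact_force: [-0.4, -1.1, 1.0]
grip_width: 91.8
finger_force: 0.0
```

Converted, -150 mm / 750 = -0.2, -100 mm / 750 = -0.1333.

```bash
echo '[{"jaw": 92, "sz": -0.02}, {"jaw": 92, "sz": -0.0667}, {"jaw": 92, "sz": -0.1333}, {"jaw": 92, "sz": -0.2}, {"jaw": 92, "sz": -0.2}]' | python3 -m crank|grep -E 'pos|contact'
echo '[{"jaw": 92, "sy": 0.08}, {"jaw": 92, "sy": 0.16}, {"jaw": 92, "sy": 0.24}, {"jaw": 92, "sy": 0.32}, {"jaw": 92, "sy": 0.4}]' | python3 -m crank|grep -E 'pos|contact'
echo '[{"jaw": 92, "sy": 0.08}, {"jaw": 92, "sx": 0.0267, "sy": 0.16}, {"jaw": 92, "sx": 0.0533, "sy": 0.24}, {"jaw": 92, "sx": 0.08, "sy": 0.32}, {"jaw": 92, "sx": 0.1067, "sy": 0.4}]' | python3 -m crank|grep -E 'pos|contact'
python3 - <<'E'
from fit import *
T=cap('top','tf');D=cap('side','sf')
for n,c,u in(('top',T,[463,-250,94]),('side',D,[463,-250,94])):
    a,b=px(c,u)[0].astype(int); m=mask(c,red,(a-45,b-45,a+45,b+45)); print(n,'grip',m.sum(),fit(lambda p:box(p,94),[(c,hm(c,m))],[463,-250,1.57],[5,5,.05]))
    a,b=px(c,[463,-119,50])[0].astype(int); t=mask(c,blue,(a-45,b-45,a+45,b+45)); print('blue',t.sum(),cv2.boundingRect(t),'rim hull',cv2.boundingRect(np.int32(hull(c,cyl(463,-119,47,38,50)))))
d=lambda f0,c:cv2.absdiff(np.load(f'pics/{f0}.npz')['color'],c['color']).max(2)
for n,f0,c in(('top','top0',T),('side','side0',D)):
    for nm,P in(('slug',[577,-233,60]),('ins0',[345,-173,25]),('ins1',[343,-270,25]),('gauge',[700,-155,8])):
        a,b=px(c,P)[0].astype(int); print(n,nm,d(f0,c)[b-9:b+10,a-9:a+10].mean().round(1))
E
```

```text
tool_pos: [463.7, -250.5, 410.4]
contact_force: [-0.5, -0.0, -0.2]
tool_pos: [462.8, 51.5, 405.1]
contact_force: [1.6, 0.8, -0.2]
tool_pos: [383.0, 348.5, 405.1]
contact_force: [0.3, 0.5, 0.4]
top grip 349 (array([ 463.09046964, -250.8649258 ,    1.59202336]), np.float64(0.74079930987937))
blue 749 (362, 260, 33, 32) rim hull (356, 253, 45, 45)
side grip 744 (array([ 465.50363399, -249.15796801,    1.64159577]), np.float64(0.8142925833409151))
blue 697 (290, 305, 39, 25) rim hull (281, 302, 56, 44)
top slug 4.6
top ins0 4.8
top ins1 4.5
top gauge 5.2
side slug 2.4
side ins0 2.9
side ins1 2.9
side gauge 3.2
```

The numbers show the puller standing at (463, -250), the cap upright with its blue disc concentric with the predicted rim, and the neighbouring parts unmoved. Handing in.

```bash
python3 -c "
from plant import bot; print(bot.close_job())"
```

```text
the job is handed in; nothing more can be done
None
```

The job is handed in, with no verdict shown: the cap was pulled off the hub and stands right way up on the mat, and the puller stands clear of it; slug, inserts and gauge are unmoved in before/after images, and the bevel tool, not compared, was never approached.

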